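# Snap the axle clip onto a dental articulator and close it

### The arm

A 6-joint arm with a two-finger parallel gripper is mounted at the origin on a cart in front of the work surface, level with it; the furniture and walls round the work are solid. World frame = base frame: x ahead of the robot, y to its left, z up, the work surface at z = 0. Lengths are in m, angles in rad, forces in N, time in s.
With the tool pointing down it reaches from about 0.25 to 0.775 m from the base axis. Payload 4 kg.
Tool frame: the origin (TCP) lies where the fingers leave the gripper's body, on its centre line; the fingertips stand 97 mm ahead of it and the grasp point (between the pads) lies 78 mm ahead of it; z points along the fingers, y is the line along which they close (so a half turn about z gives the same grasp; the last joint's range is limited). The gripper opens to 94 mm and grips with 3 to 60 N. Pads are 16 mm wide; open, the fingers measure 119 mm over their backs; the gripper's body (75 mm by 177 mm) begins 78 mm behind the grasp point.
Start: joints at [-1.355, 0.087, 1.371, -0, 1.684, -0.103], TCP at [0.172, -0.522, 0.303] pointing down, gripper open.
Joint ranges: [-3.1, 3.1], [-0.76, 2.03], [0.27, 2.55], [-1.08, 4.22], [0.17, 2.65], [-2.57, 2.57]. Speed limits (rad/s): [2.79, 2.79, 3.14, 3.14, 3.14, 3.14].

### API

Orientations are given as [roll, pitch, yaw] about the fixed x, y, z axes, in that order (R = Rz(yaw) Ry(pitch) Rx(roll)).
In Python, from bench import robot, eyes gives the robot as it stands. The module is installed in compiled form; this text tells all that it offers.
- The arm moves only by the tool carry_out, never from a script. Its argument "deltas" is a list of rows, each an object of numbers: "dx", "dy", "dz": the shift along the tool's x, y, z each as a share of 0.02 m, from -1 to 1; "wx", "wy", "wz": the turn, a rotation vector about the tool's x, y, z each as a share of 0.12 rad, from -1 to 1; "gripper": the closure in counts, from 0 (fully open) to 255 (shut). In form: [{"dx": .., "dy": .., "dz": .., "wx": .., "wy": .., "wz": .., "gripper": ..}, ...]. A call has 1 to 20 rows; each row shifts and turns the commanded pose from where the row before left it, along the tool's axes as they then stand; what a row does not reach is not made up. A row lasts 1/12 s, in which the tool goes at most 41.7 mm and 7.16 degrees, less where a joint would pass 70% of its speed; a pose out of reach is approached as far as the arm can. A call with a number of a shift or a turn outside -1 to 1 is refused whole. A call with a gripper value outside its range is refused whole. The fingers move at their own pace and stop on an object; the grip force is fixed at half the most. Time passes only in rows, so rows that do not move let the fingers close. It gives the time, the measured TCP pose, the force, the opening and the grip force at its end, in the units of the state.
- robot.get_obs(): the state, without advancing time (a new reading comes with each control period).
- eyes.snapshot(name): name is "scene" or "top" or "wrist"; returns the picture (400x640x3 uint8, red, green, blue); there is no depth.
- eyes.get_calibration(name): a dict with "fovy" (degrees; the focal length in pixels is half the picture's height over the tangent of half this angle, whatever the lens; pixels are square), "cx", "cy" (the principal point, pixels), "k1" (the pictures are not rectified: a ray, as slopes to the right and down, at radius r is drawn at 1 + k1 r^2 times it, then the intrinsics apply), "R" (3x3) and "t" (3): a world point X has camera coordinates R X + t. Camera axes: x right, y down, z forward; pixel columns grow to the right and rows downward; lengths in m; the calibration is good to about 2 mm. A picture is of the moment at which its call begins: read the wrist's pose just before it. get_calibration takes no time and is no camera call; for the wrist camera it gives the pose at the moment of the call.
- robot.close_job(): hands the job in; it is judged then, once.
The state is a dict: "time": time; "joint_positions": joint angles; "qvel": joint speeds; "joint_torque": joint torques, N m; "tool_pos": TCP position; "ee_rot": TCP orientation; "wrist_force": force on the tool from outside, world axes, zero at the start; "wrist_torque": the same for the moment, N m; "width": finger opening in m; "finger_force": force on a finger pad.
Only numpy, scipy, OpenCV 4.12 (cv2) and the standard library are available. Lean on these libraries where they do the work, as an engineer would, in place of code of your own. Each camera call takes 0.05 s, during which the arm holds its last target. There are 200 camera calls.

### The job

Finish putting the dental articulator back together: take the loose spring clip and press it down onto the ring groove in the hinge axle, outside the post on the robot's right, until it snaps fully home; the axle can shift sideways, so feel for the groove and do not force the clip. Once the clip holds the axle, press the raised upper arm gently down until it is fully closed, and leave the other things on the bench where they are.

Things in the scene. Friction and masses are not known exactly. Their poses are not given: they have to be found in the camera images.
- articulator: Metal dental articulator standing fast on the mat, 130x110x110 mm, a cast on its base and one under its upper arm. Origin: centre of its footprint, on the mat; x points from its front (robot's side) to its back, y to its left, z up. Two posts at the back carry the horizontal hinge axle, which runs along y, 45 mm behind the origin, 100 mm high. Post heads reach 11.5 mm above its axis.
- post_face (a point): Point on the axle's axis in the outer face of the right-hand (-y) post; axes as the articulator's. From here the axle, 16 mm across, sticks out along -y. It has one ring groove, 12 mm wide and 10 mm across. The axle and arm shift 12 mm sideways against about 8 N of friction and start anywhere: the groove's middle is 8 to 20 mm out from this point, to be seen or felt.
- press_spot (a point): Point on the middle of the upper arm's flat top, 78 mm in front of the axle's axis and 5.5 mm above it when the arm is closed (level): a good place to press the arm shut. The arm is 30 mm wide here, clear of knobs for 20 mm to front and back.
- upper_arm (a joint): Hinge angle of the upper arm about the axle, rad: 0 = fully closed (level, against a firm stop), grows as its front rises; starts between 0.55 and 0.8. It stays where it is left; closing it takes about 3 to 6 N downwards at press_spot.
- clip: Steel spring clip with a white plastic grip, 53 mm high, 10 mm thick, standing upright, mouth down. Origin: the point that lies on the axle's axis when the clip is home; y is along the axle, z up; either way round fits. Pressed down on the groove, the load climbs to 7 to 16 N, falls away as the jaws snap past (about 3 mm before home), then rises when it is home. Over 22 N bends it.
- clip_grip (a point): Middle of the clip's grip, 24 mm above the clip's origin. The grip is a block 16 mm (clip's x) by 10 mm (clip's y) by 26 mm high, so it ends 11 mm above the origin; take it there from above.
- clip_foot (a point): Middle between the tips of the clip's two feet, 16.5 mm below its origin. Its sprung jaws flare out to 28 mm here, 22 mm inside. They fit only the groove: lowered onto the full 16 mm part of the axle the clip comes to rest with its origin about 13 mm above the axle's axis, over the groove about 8 mm above it.
- bur_block: Bystander: aluminium block with burs, 28x70x49 mm. Origin: centre of its underside.
- powder_pot: Bystander: white pot with a cream lid, 61 mm in diameter, 55 mm high. Origin: centre of its underside.
- putty_key: Bystander: grey lump of silicone putty, 38x57x40 mm. Origin: centre of its underside.
Things that resemble listed ones, but are neither listed nor needed, are in the scene too. There is more than one size of the clip; the one meant has the size given above.

How it is judged:
On the way, in this order (a step that is already met when the one before it is completed fails the run):
1. the clip is snapped home in the axle's groove while the upper arm is still raised (z of clip in the frame of post_face between -0.002 and 0.0015 m and x of clip in the frame of post_face between -0.002 and 0.002 m and y of clip in the frame of post_face between -0.0235 and -0.004 m and angle between the y axis of clip and the y axis of articulator, either way round below 0.15 rad and value of joint upper_arm above 0.4 rad), for 0.2 s.
2. the upper arm is fully closed (value of joint upper_arm below 0.03 rad), for 0.2 s.
At the end, for the whole second after the job is handed in: The clip sits fully home in the axle's groove outside the right-hand post: its origin within 2 mm of the axle's axis (at most 1.5 mm high), 4 to 23.5 mm out from the post's face, square to the axle within 0.15 rad, at rest; the upper arm is closed to within 0.04 rad (z of clip in the frame of post_face between -0.002 and 0.0015 m and x of clip in the frame of post_face between -0.002 and 0.002 m and y of clip in the frame of post_face between -0.0235 and -0.004 m and angle between the y axis of clip and the y axis of articulator, either way round below 0.15 rad and value of joint upper_arm below 0.04 rad and linear speed of clip below 0.02 m/s); the robot touches nothing.
It fails at once if the clip is pressed against the articulator with more than 22 N (contact force between clip and articulator above 22 N).
It fails at once if the fingers push on the articulator or its arm with more than 30 N (contact force between the fingers and articulator above 30 N).
It fails at once if a bystander is moved by more than 20 mm (distance of any of bur_block, powder_pot, putty_key from where it was at the start of the episode above 0.02 m).
It also fails if it takes over 64 s, if anything falls off the work surface, if the arm or the gripper's body presses on something with over 40 N, if the wrist force passes 120 N, or if a joint passes its speed limit or range.

## Working session

There is one attempt and no reset: what is moved stays moved. The work goes in short steps, Python scripts to look and compute and a tool call to move; the robot and the scene stay as the last step left them, time stands still between calls to the robot, and variables do not carry over. Pictures are saved under pics/ and viewed, at most 13 in all, crops included, and the job is handed in when it is done.

Besides the shell and the picture viewer there is one more tool, called after ">>>" by a JSON object that holds its "method" and its "body". carry_out: Moves the arm, as the interface text tells. Shift numbers are shares of 0.02 m and turn numbers shares of 0.12 rad, none past 1 either way. Its arguments: {"type":"object","properties":{"deltas":{"type":"array","items":{"type":"object","properties":{"dx":{"type":"number"},"dy":{"type":"number"},"dz":{"type":"number"},"wx":{"type":"number"},"wy":{"type":"number"},"wz":{"type":"number"},"gripper":{"type":"number"}}}}},"required":["deltas"]}

```bash
mkdir -p pics; cat > h.py <<'E'
import numpy as np, cv2
from bench import robot, eyes
def proj(n,X):
    c=eyes.get_calibration(n); X=np.array(X,float).reshape(-1,3)@np.array(c['R']).T+np.array(c['t'])
    f=200/np.tan(np.radians(c['fovy'])/2); s=X[:,:2]/X[:,2:]; s=s*(1+c['k1']*(s**2).sum(1,keepdims=True))
    return s*f+[c['cx'],c['cy']]
def ray(n,p,c=None):
    c=c or eyes.get_calibration(n); R=np.array(c['R']); f=200/np.tan(np.radians(c['fovy'])/2)
    d=(np.array(p,float)-[c['cx'],c['cy']])/f; s=d.copy()
    for _ in range(20): s=d/(1+c['k1']*(s@s))
    v=R.T@np.r_[s,1]; return -R.T@np.array(c['t']), v/np.linalg.norm(v)
def atz(n,p,z,c=None):
    o,v=ray(n,p,c); return o+v*(z-o[2])/v[2]
def tri(*a):
    A=np.zeros((3,3));b=np.zeros(3)
    for o,v in a: P=np.eye(3)-np.outer(v,v);A+=P;b+=P@o
    X=np.linalg.solve(A,b); return X,[np.linalg.norm((np.eye(3)-np.outer(v,v))@(X-o)) for o,v in a]
def snap(n,f,crop=None,k=1):
    im=eyes.snapshot(n)
    cv2.imwrite('pics/full_'+f,im[:,:,::-1])
    if crop: x0,y0,x1,y1=crop; im=im[y0:y1,x0:x1]
    im=cv2.resize(im,None,fx=k,fy=k,interpolation=cv2.INTER_CUBIC); cv2.imwrite('pics/'+f,im[:,:,::-1])
E
python3 - <<'E'
from h import *
snap('scene','s1.png'); snap('top','t1.png')
a=cv2.imread('pics/s1.png');b=cv2.imread('pics/t1.png')
cv2.imwrite('pics/both.png',cv2.resize(np.vstack([a,b]),(480*1,600)) if 0 else np.vstack([a,b])[:, :])
print(robot.get_obs())
for n in('scene','top'): print(eyes.get_calibration(n))
E
```

```text
{'time': 0.1, 'joint_positions': array([-1.35510276e+00,  8.78984180e-02,  1.37204966e+00,  1.53736985e-05,
        1.68362303e+00, -1.03101496e-01]), 'qvel': array([ 1.20248381e-03, -1.84314129e-03, -3.59324752e-03, -7.67072909e-04,
        8.48623548e-04, -3.93890785e-05]), 'joint_torque': array([ 2.67733834e-03, -3.41250837e+01, -3.03303301e+01,  7.20623578e-02,
        3.03708692e-02, -9.54014263e-05]), 'tool_pos': array([ 0.17231818, -0.52200162,  0.3016387 ]), 'ee_rot': array([-3.13962627e+00, -2.18818919e-04,  3.18796566e-01]), 'wrist_force': array([-0.09551349, -0.31964775, -0.06021656]), 'wrist_torque': array([ 0.0687504 , -0.00424073,  0.02131628]), 'finger_force': 0.0, 'width': 0.09408953547804326}
{'fovy': 46.966591665068236, 'cx': 322.0761170889418, 'cy': 196.58867703036802, 'k1': 0.005311044931740497, 'R': array([[ 0.79780795, -0.60287748, -0.00641922],
       [-0.46854275, -0.61326746, -0.6359015 ],
       [ 0.37943399,  0.51033495, -0.77174353]]), 't': array([-0.50306069,  0.25817271,  0.82910832])}
{'fovy': 42.27730682531668, 'cx': 318.7179457941104, 'cy': 199.77391647370365, 'k1': 0.022523377552593236, 'R': array([[ 0.01633759, -0.99956543, -0.02453652],
       [-0.99650037, -0.01426573, -0.08236203],
       [ 0.08197621,  0.02579625, -0.99630038]]), 't': array([-0.09395297,  0.54375302,  1.01686767])}
```

View pics/s1.png

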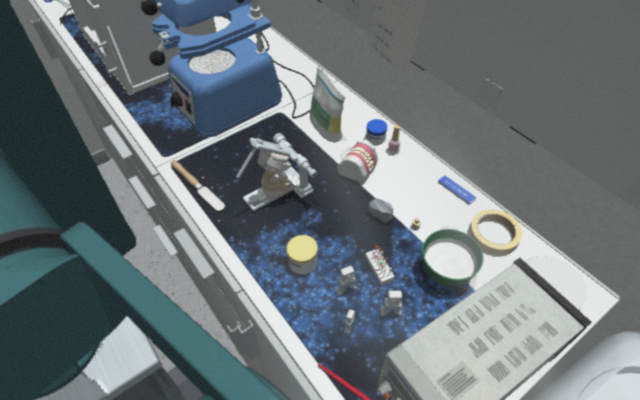

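View pics/t1.png

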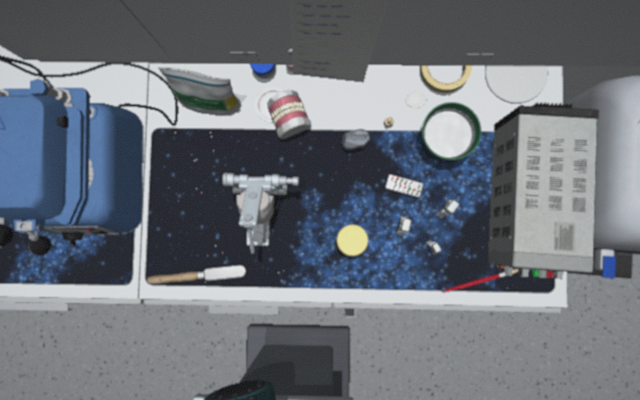

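The scene picture shows the articulator at about (275,175). There are three clip-like things at scene (348,280), (393,303) and (350,320), which are top (404,226), (451,207) and (434,246). I'll enlarge the clips and the articulator.

```bash
python3 - <<'E'
from h import *
a=cv2.imread('pics/s1.png');b=cv2.imread('pics/t1.png')
r=lambda i,x,y,w,h,k:cv2.resize(i[y:y+h,x:x+w],None,fx=k,fy=k,interpolation=cv2.INTER_CUBIC)
# each 400x300
o=np.vstack([np.hstack([r(a,330,260,80,75-15,5),r(b,390,190,80,60,5)]),np.hstack([r(a,235,125,80,60,5),r(b,215,165,100,75,4)])])
print(o.shape);cv2.imwrite('pics/c1.png',o)
c=lambda p,q:tri(ray('scene',p),ray('top',q))
print(c((348,280),(404,226)),c((393,303),(451,207)),c((350,320),(434,246)))
E
```

```text
(600, 800, 3)
(array([ 0.49631956, -0.25447858,  0.04157973]), [np.float64(0.0021233608537825385), np.float64(0.0021233608537826157)]) (array([ 0.53172905, -0.34253161,  0.04685795]), [np.float64(0.0010935926644617168), np.float64(0.001093592664461647)]) (array([ 0.45632904, -0.314061  ,  0.02651947]), [np.float64(0.0003626010875597131), np.float64(0.0003626010875595368)])
```

View pics/c1.png

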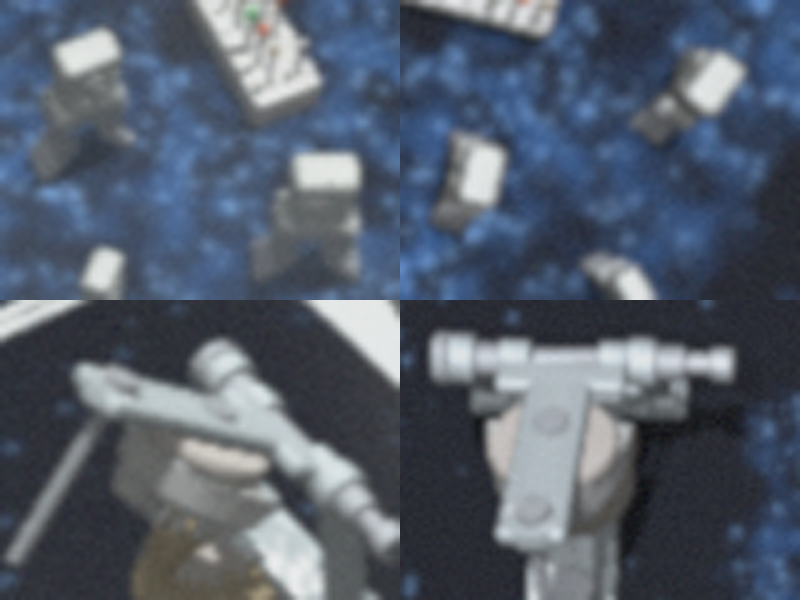

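```bash
python3 - <<'E'
from h import *
S=lambda x,y:(330+x/5,260+y/5)
T=lambda x,y:(390+(x-400)/5,190+y/5)
for n,p,q in(('A',(87,52),(485,174)),('B',(327,171),(717,83))):
    print(n,tri(ray('scene',S(*p)),ray('top',T(*q))))
# top-face edges, lengths at z=.053
def L(n,f,a,b,z): 
    P,Q=atz(n,f(*a),z),atz(n,f(*b),z); d=Q-P; print(n,P.round(4),Q.round(4),np.linalg.norm(d).round(4),np.degrees(np.arctan2(d[1],d[0])).round(1))
for z in (.053,.063):
  L('scene',S,(55,52),(105,32),z); L('scene',S,(57,73),(122,50),z); L('scene',S,(295,154),(360,154),z); L('scene',S,(296,188),(358,188),z)
  L('top',T,(470,145),(465,205),z); L('top',T,(507,148),(500,208),z); L('top',T,(712,50),(688,90),z);L('top',T,(746,70),(720,115),z)
for P in ([.496,-.2545],[.532,-.3425]): print(proj('scene',[[*P,0],[*P,.053],[*P,.063]]).round(1).tolist())
# articulator: axle groove region, z=.1
A=lambda x,y:(215+(x-400)/4,165+(y-300)/4)
for p in((433,355),(735,365),(655,358),(690,362),(715,362),(497,355),(630,358)): print(p,atz('top',A(*p),.1).round(4))
E
```

```text
A (array([ 0.49589011, -0.25416525,  0.076873  ]), [np.float64(0.0002562373739044052), np.float64(0.0002562373739043728)])
B (array([ 0.53177296, -0.34107211,  0.07724874]), [np.float64(0.0006136907686713671), np.float64(0.0006136907686711175)])
scene [ 0.4962 -0.2367  0.053 ] [ 0.5164 -0.2414  0.053 ] 0.0207 -12.9
scene [ 0.4912 -0.2441  0.053 ] [ 0.5165 -0.2512  0.053 ] 0.0263 -15.5
scene [ 0.5387 -0.3219  0.053 ] [ 0.5572 -0.336   0.053 ] 0.0234 -37.3
scene [ 0.5299 -0.332   0.053 ] [ 0.5474 -0.3454  0.053 ] 0.022 -37.2
top [ 0.5076 -0.2517  0.053 ] [ 0.4845 -0.2498  0.053 ] 0.0232 175.4
top [ 0.5067 -0.2659  0.053 ] [ 0.4835 -0.2633  0.053 ] 0.0233 173.5
top [ 0.5458 -0.3445  0.053 ] [ 0.5302 -0.3353  0.053 ] 0.0181 149.4
top [ 0.5382 -0.3575  0.053 ] [ 0.5207 -0.3474  0.053 ] 0.0202 150.2
scene [ 0.4923 -0.2412  0.063 ] [ 0.5123 -0.2457  0.063 ] 0.0205 -12.9
scene [ 0.4874 -0.2485  0.063 ] [ 0.5124 -0.2554  0.063 ] 0.0259 -15.5
scene [ 0.5342 -0.3251  0.063 ] [ 0.5526 -0.3391  0.063 ] 0.023 -37.3
scene [ 0.5256 -0.3352  0.063 ] [ 0.5429 -0.3483  0.063 ] 0.0217 -37.2
top [ 0.5072 -0.2503  0.063 ] [ 0.4842 -0.2485  0.063 ] 0.023 175.4
top [ 0.5062 -0.2644  0.063 ] [ 0.4833 -0.2617  0.063 ] 0.0231 173.5
top [ 0.5449 -0.3422  0.063 ] [ 0.5295 -0.333   0.063 ] 0.018 149.4
top [ 0.5374 -0.355   0.063 ] [ 0.5201 -0.3451  0.063 ] 0.02 150.2
[[346.0, 290.9], [347.0, 277.2], [347.1, 274.4]]
[[390.9, 314.4], [394.1, 301.2], [394.8, 298.6]]
(433, 355) [0.5755 0.0913 0.1   ]
(735, 365) [ 0.5727 -0.0499  0.1   ]
(655, 358) [ 0.5755 -0.0125  0.1   ]
(690, 362) [ 0.5738 -0.0289  0.1   ]
(715, 362) [ 0.574  -0.0406  0.1   ]
(497, 355) [0.5759 0.0614 0.1   ]
(630, 358) [ 0.5753 -0.0009  0.1   ]
```

A and B both have their tops at about 77 mm, so they are oversized. C, at scene (350,320) and top (434,246), is the candidate. I'll move nearer and confirm it with the wrist camera.

>>> {"method": "carry_out", "body": {"deltas": [{"dx":1,"dy":-0.4},{"dx":1,"dy":-0.4},{"dx":1,"dy":-0.4},{"dx":1,"dy":-0.4},{"dx":1,"dy":-0.4},{"dx":1,"dy":-0.4},{"dx":1,"dy":-0.4},{"dx":1,"dy":-0.4},{"dx":1,"dy":-0.4},{"dx":1,"dy":-0.4},{"dx":1,"dy":-0.4},{"dx":1,"dy":-0.4},{"dx":1,"dy":-0.4},{}]}}

```text
invalid input
```

```bash
python3 - <<'E'
from h import *
print(robot.get_obs()['tool_pos'],robot.get_obs()['ee_rot'])
print(proj('wrist',[[.456,-.314,.02],[.496,-.254,.07],[.573,-.03,.1]]))
c=eyes.get_calibration('wrist'); import pickle; pickle.dump(c,open('w1.pkl','wb'))
snap('wrist','w1.png')
E
```

```text
[ 0.17231818 -0.52200162  0.3016387 ] [-3.13962627e+00 -2.18818919e-04  3.18796566e-01]
[[ 226.92115984 -110.94570713]
 [ 160.74971366 -215.7221447 ]
 [  33.29310848 -244.05563227]]
```

View pics/w1.png

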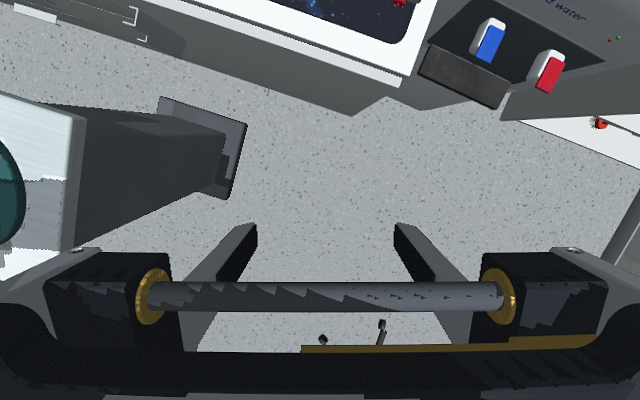

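The move was refused, so this wrist picture shows only floor and fingers. I'll retry with every key given.

>>> {"method": "carry_out", "body": {"deltas": [{"dx":1,"dy":-0.4,"dz":0,"wx":0,"wy":0,"wz":0,"gripper":0},{"dx":1,"dy":-0.4,"dz":0,"wx":0,"wy":0,"wz":0,"gripper":0},{"dx":1,"dy":-0.4,"dz":0,"wx":0,"wy":0,"wz":0,"gripper":0},{"dx":1,"dy":-0.4,"dz":0,"wx":0,"wy":0,"wz":0,"gripper":0},{"dx":1,"dy":-0.4,"dz":0,"wx":0,"wy":0,"wz":0,"gripper":0},{"dx":1,"dy":-0.4,"dz":0,"wx":0,"wy":0,"wz":0,"gripper":0},{"dx":1,"dy":-0.4,"dz":0,"wx":0,"wy":0,"wz":0,"gripper":0},{"dx":1,"dy":-0.4,"dz":0,"wx":0,"wy":0,"wz":0,"gripper":0},{"dx":1,"dy":-0.4,"dz":0,"wx":0,"wy":0,"wz":0,"gripper":0},{"dx":1,"dy":-0.4,"dz":0,"wx":0,"wy":0,"wz":0,"gripper":0},{"dx":1,"dy":-0.4,"dz":0,"wx":0,"wy":0,"wz":0,"gripper":0},{"dx":1,"dy":-0.4,"dz":0,"wx":0,"wy":0,"wz":0,"gripper":0},{"dx":1,"dy":-0.4,"dz":0,"wx":0,"wy":0,"wz":0,"gripper":0},{"dx":0,"dy":0,"dz":0,"wx":0,"wy":0,"wz":0,"gripper":0}]}}

```text
time: 1.32
tool_pos: [0.3887, -0.3398, 0.3023]
ee_rot: [-3.14, -0.001, 0.323]
wrist_force: [-0.6, -0.6, 0.1]
width: 0.0939
finger_force: 0.0
```

```bash
python3 - <<'E'
from h import *
print(robot.get_obs()['tool_pos'],robot.get_obs()['ee_rot'],robot.get_obs()['time'])
p=proj('wrist',[[.456,-.314,.02],[.496,-.254,.07],[.573,-.03,.1]]);print(p)
c=eyes.get_calibration('wrist'); import pickle; pickle.dump(c,open('w2.pkl','wb'))
x,y=np.clip(p[0],[80,75],[560,325]).astype(int); x0,y0=x-80,y-75
print(x0,y0)
snap('wrist','w2.png',(x0,y0,x0+160,y0+150),4)
E
```

```text
[ 0.38871614 -0.33979938  0.30227142] [-3.14016715e+00 -1.32897542e-03  3.22940230e-01] 1.3167
[[322.25927149 129.88144217]
 [279.93138621  74.46147453]
 [ 63.47616048 -95.28941415]]
242 54
```

View pics/w2.png

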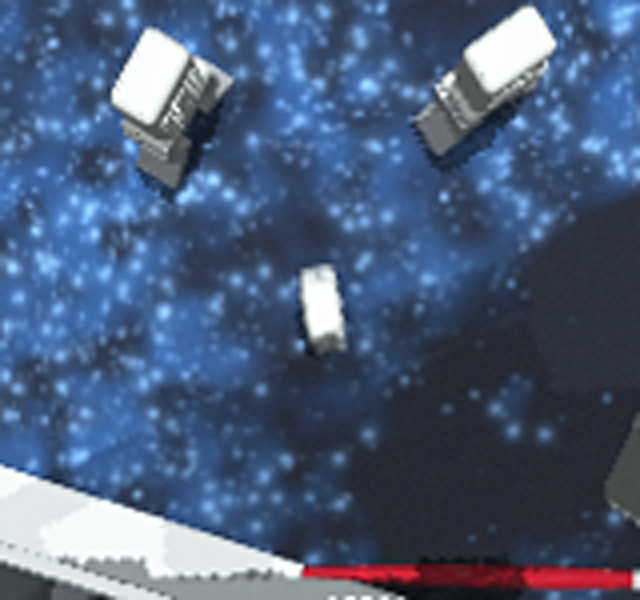

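```bash
python3 - <<'E'
from h import *
import pickle; c=pickle.load(open('w2.pkl','rb'))
W=lambda x,y:(242+x/4,54+y/4)
print(tri(ray('wrist',W(323,309),c),ray('scene',(351.3,313.5))))
print('A',tri(ray('wrist',W(153,73),c),ray('scene',(347.4,270.4))))
for z in(.037,.053):
  for a,b in(((302,283),(310,340)),((333,281),(345,335)),((302,284),(332,281)),((318,283),(327,337)),((318,268),(328,350))):
    P,Q=atz('',W(*a),z,c),atz('',W(*b),z,c);d=P-Q;print(z,P.round(4),Q.round(4),np.linalg.norm(d).round(4),np.arctan2(d[1],d[0]).round(3))
a=cv2.imread('pics/s1.png');b=cv2.imread('pics/t1.png');w=cv2.imread('pics/full_w2.png')
r=lambda i,x,y,w,h,k:cv2.resize(i[y:y+h,x:x+w],None,fx=k,fy=k,interpolation=cv2.INTER_CUBIC)
cv2.imwrite('pics/c2.png',np.hstack([r(a,335,300,32,40,12),r(w,308,110,32,40,12)]))
E
```

```text
(array([ 0.45489505, -0.31596316,  0.05796179]), [np.float64(0.0005271217613324103), np.float64(0.0005271217613324154)])
A (array([ 0.49694954, -0.25439184,  0.07586937]), [np.float64(0.0006886883917065929), np.float64(0.0006886883917066415)])
0.037 [ 0.4598 -0.3069  0.037 ] [ 0.4445 -0.3145  0.037 ] 0.0171 0.461
0.037 [ 0.4634 -0.3156  0.037 ] [ 0.4493 -0.3242  0.037 ] 0.0165 0.549
0.037 [ 0.4596 -0.3069  0.037 ] [ 0.4633 -0.3153  0.037 ] 0.0092 1.99
0.037 [ 0.4614 -0.3115  0.037 ] [ 0.447  -0.3191  0.037 ] 0.0163 0.491
0.037 [ 0.4656 -0.3101  0.037 ] [ 0.4434 -0.3207  0.037 ] 0.0246 0.446
0.053 [ 0.4596 -0.3074  0.053 ] [ 0.4449 -0.3147  0.053 ] 0.0164 0.461
0.053 [ 0.463  -0.3158  0.053 ] [ 0.4495 -0.324   0.053 ] 0.0157 0.549
0.053 [ 0.4593 -0.3075  0.053 ] [ 0.4629 -0.3155  0.053 ] 0.0087 1.99
0.053 [ 0.461  -0.3118  0.053 ] [ 0.4473 -0.3192  0.053 ] 0.0156 0.491
0.053 [ 0.465  -0.3105  0.053 ] [ 0.4439 -0.3206  0.053 ] 0.0235 0.446
```

View pics/c2.png

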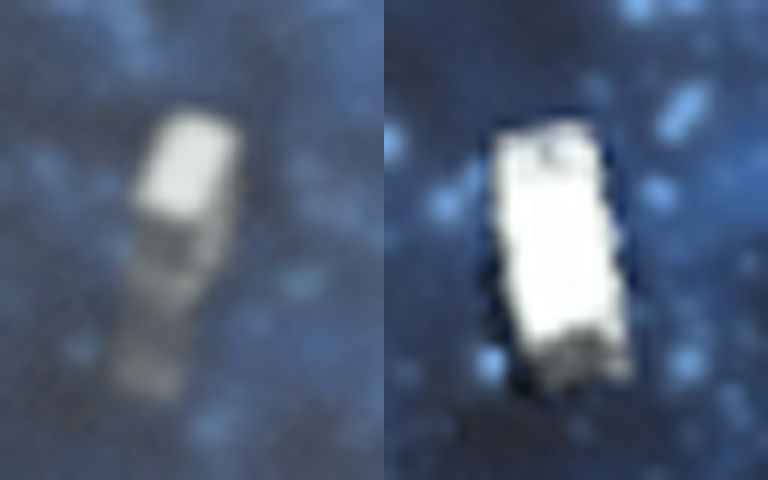

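C, at scene (351,313) and wrist (323,131), has a grip of 16x9 mm and its top at about 55 mm, so it is the meant clip. A at (347,270) and B at (395,294) are about 76 mm high and are the oversized ones. C's yaw is 0.48, and I'll grasp it across its thickness.

>>> {"method": "carry_out", "body": {"deltas": [{"dx":0.7,"dy":0,"dz":0,"wx":0,"wy":0,"wz":-0.65,"gripper":120},{"dx":0.7,"dy":0,"dz":0,"wx":0,"wy":0,"wz":-0.66,"gripper":120},{"dx":0.7,"dy":0,"dz":0.8,"wx":0,"wy":0,"wz":0,"gripper":120},{"dx":0.7,"dy":0,"dz":0.8,"wx":0,"wy":0,"wz":0,"gripper":120},{"dx":0.6,"dy":0.2,"dz":0.9,"wx":0,"wy":0,"wz":0,"gripper":120},{"dx":0,"dy":0,"dz":0.9,"wx":0,"wy":0,"wz":0,"gripper":120},{"dx":0,"dy":0,"dz":0,"wx":0,"wy":0,"wz":0,"gripper":120},{"dx":0,"dy":0,"dz":0,"wx":0,"wy":0,"wz":0,"gripper":120}]}}

```text
time: 2.03
tool_pos: [0.4492, -0.3178, 0.2334]
ee_rot: [-3.139, 0.002, 0.475]
wrist_force: [-0.1, 0.7, 0.3]
width: 0.0498
finger_force: 0.0
```

```bash
python3 - <<'E'
from h import *
o=robot.get_obs();print(o['tool_pos'],o['ee_rot'],o['time'],o['width'])
d=np.array([.4542,-.3157])-o['tool_pos'][:2]; y=o['ee_rot'][2]
print('dx',(d@[np.cos(y),np.sin(y)])/.02,'dy',(d@[np.sin(y),-np.cos(y)])/.02)
p=proj('wrist',[.4542,-.3157,.053]);print(p)
E
```

```text
[ 0.44923015 -0.31775852  0.23338108] [-3.13866056e+00  1.84046624e-03  4.75098129e-01] 2.0333 0.0498442665839994
dx 0.2680521895480817 dy 0.022140170590298942
[[324.99096923 198.35405871]]
```

>>> {"method": "carry_out", "body": {"deltas": [{"dx":0.27,"dy":0.02,"dz":0.9,"wx":0,"wy":0,"wz":0,"gripper":120},{"dx":0,"dy":0,"dz":0.9,"wx":0,"wy":0,"wz":0,"gripper":120},{"dx":0,"dy":0,"dz":0.9,"wx":0,"wy":0,"wz":0,"gripper":120},{"dx":0,"dy":0,"dz":0.9,"wx":0,"wy":0,"wz":0,"gripper":120},{"dx":0,"dy":0,"dz":0.9,"wx":0,"wy":0,"wz":0,"gripper":120},{"dx":0,"dy":0,"dz":0.67,"wx":0,"wy":0,"wz":0,"gripper":120},{"dx":0,"dy":0,"dz":0,"wx":0,"wy":0,"wz":0,"gripper":120},{"dx":0,"dy":0,"dz":0,"wx":0,"wy":0,"wz":0,"gripper":120}]}}

```text
time: 2.7
tool_pos: [0.455, -0.3162, 0.1322]
ee_rot: [3.141, -0.0, 0.475]
wrist_force: [0.0, -0.2, -0.1]
width: 0.0493
finger_force: 0.0
```

```bash
python3 - <<'E'
from h import *
o=robot.get_obs();print(o['tool_pos'],o['ee_rot'],o['time'],o['width'])
snap('wrist','w3.png',(200,100,440,320),2.5)
E
```

```text
[ 0.45504527 -0.31615803  0.1322294 ] [ 3.14076847e+00 -5.39997050e-05  4.75043619e-01] 2.7 0.049296972520831754
```

View pics/w3.png

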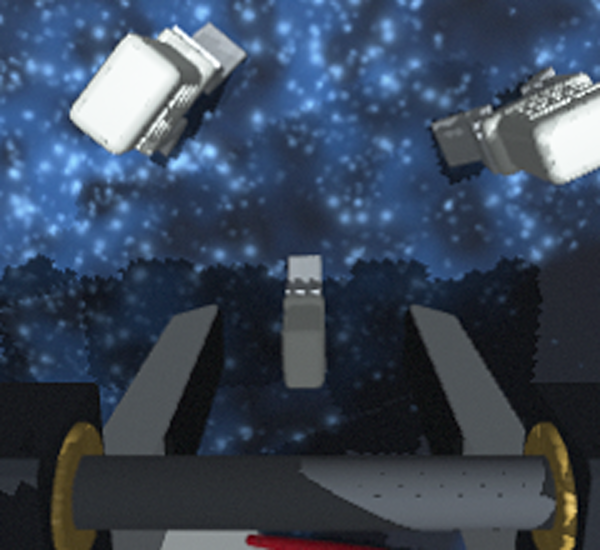

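The clip stands between the fingers at crop (305,355), square to them.

```bash
python3 - <<'E'
from h import *
o=robot.get_obs();y=o['ee_rot'][2]
for p in((305,357),(305,328),(305,387)):
  X=atz('wrist',(200+p[0]/2.5,100+p[1]/2.5),.0535)
  d=X[:2]-o['tool_pos'][:2]
  print(X,'tool x,y mm',1e3*(d@[np.cos(y),np.sin(y)]),1e3*(d@[np.sin(y),-np.cos(y)]))
E
```

```text
[ 0.45641488 -0.31532935  0.0535    ] tool x,y mm 1.2617531835951283 -0.5824437483705871
[ 0.46325868 -0.31183035  0.0535    ] tool x,y mm 8.94811405078853 -0.5627006427571335
[ 0.44916996 -0.31903314  0.0535    ] tool x,y mm -6.874987919290019 -0.6035973371222894
```

>>> {"method": "carry_out", "body": {"deltas": [{"dx":0,"dy":0,"dz":0,"wx":0,"wy":0,"wz":0,"gripper":255},{"dx":0,"dy":0,"dz":0,"wx":0,"wy":0,"wz":0,"gripper":255},{"dx":0,"dy":0,"dz":0,"wx":0,"wy":0,"wz":0,"gripper":255},{"dx":0,"dy":0,"dz":0,"wx":0,"wy":0,"wz":0,"gripper":255},{"dx":0,"dy":0,"dz":0,"wx":0,"wy":0,"wz":0,"gripper":255},{"dx":0,"dy":0,"dz":0,"wx":0,"wy":0,"wz":0,"gripper":255},{"dx":0,"dy":0,"dz":0,"wx":0,"wy":0,"wz":0,"gripper":255},{"dx":0,"dy":0,"dz":0,"wx":0,"wy":0,"wz":0,"gripper":255}]}}

```text
time: 3.42
tool_pos: [0.4553, -0.3154, 0.1313]
ee_rot: [3.141, -0.0, 0.476]
wrist_force: [-0.7, 0.4, -0.1]
width: 0.0101
finger_force: 30.0
```

Gripped at 10.1 mm width. I'll lift, turn to the axle's direction and go to a viewing pose beside the articulator.

>>> {"method": "carry_out", "body": {"deltas": [{"dx":0,"dy":0,"dz":-0.9,"wx":0,"wy":0,"wz":0,"gripper":255},{"dx":0,"dy":0,"dz":-0.9,"wx":0,"wy":0,"wz":0,"gripper":255},{"dx":0,"dy":0,"dz":-0.9,"wx":0,"wy":0,"wz":0.6,"gripper":255},{"dx":0,"dy":0,"dz":-0.9,"wx":0,"wy":0,"wz":0.6,"gripper":255},{"dx":0,"dy":0,"dz":-0.9,"wx":0,"wy":0,"wz":0.6,"gripper":255},{"dx":0,"dy":0,"dz":-0.9,"wx":0,"wy":0,"wz":0.6,"gripper":255},{"dx":0,"dy":0,"dz":-0.9,"wx":0,"wy":0,"wz":0.6,"gripper":255},{"dx":0,"dy":0,"dz":-0.9,"wx":0,"wy":0,"wz":0.6,"gripper":255},{"dx":0,"dy":0,"dz":-0.9,"wx":0,"wy":0,"wz":0.53,"gripper":255},{"dx":0,"dy":0,"dz":0,"wx":0,"wy":0,"wz":0,"gripper":255}]}}

```text
time: 4.25
tool_pos: [0.4562, -0.3161, 0.2976]
ee_rot: [3.137, -0.006, -0.021]
wrist_force: [0.1, -0.7, 0.1]
width: 0.0098
finger_force: 30.0
```

>>> {"method": "carry_out", "body": {"deltas": [{"dx":0.1,"dy":-0.9,"dz":0,"wx":0,"wy":0,"wz":0,"gripper":255},{"dx":0.1,"dy":-0.9,"dz":0,"wx":0,"wy":0,"wz":0,"gripper":255},{"dx":0.1,"dy":-0.9,"dz":0,"wx":0,"wy":0,"wz":0,"gripper":255},{"dx":0.1,"dy":-0.9,"dz":0,"wx":0,"wy":0,"wz":0,"gripper":255},{"dx":0.1,"dy":-0.9,"dz":0,"wx":0,"wy":0,"wz":0,"gripper":255},{"dx":0.1,"dy":-0.9,"dz":0,"wx":0,"wy":0,"wz":0,"gripper":255},{"dx":0.1,"dy":-0.9,"dz":0,"wx":0,"wy":0,"wz":0,"gripper":255},{"dx":0.1,"dy":-0.9,"dz":0,"wx":0,"wy":0,"wz":0,"gripper":255},{"dx":0.1,"dy":-0.9,"dz":0,"wx":0,"wy":0,"wz":0,"gripper":255},{"dx":0.1,"dy":-0.9,"dz":0,"wx":0,"wy":0,"wz":0,"gripper":255},{"dx":0.1,"dy":-0.9,"dz":0,"wx":0,"wy":0,"wz":0,"gripper":255},{"dx":0.1,"dy":-0.9,"dz":0,"wx":0,"wy":0,"wz":0,"gripper":255},{"dx":0.1,"dy":-0.9,"dz":0,"wx":0,"wy":0,"wz":0,"gripper":255},{"dx":0.1,"dy":-0.9,"dz":0,"wx":0,"wy":0,"wz":0,"gripper":255},{"dx":0.1,"dy":-0.9,"dz":0,"wx":0,"wy":0,"wz":0,"gripper":255},{"dx":0,"dy":0,"dz":0,"wx":0,"wy":0,"wz":0,"gripper":255},{"dx":0,"dy":0,"dz":0,"wx":0,"wy":0,"wz":0,"gripper":255}]}}

```text
time: 5.67
tool_pos: [0.4903, -0.0455, 0.2921]
ee_rot: [3.141, 0.002, -0.017]
wrist_force: [-0.3, 0.0, -0.9]
width: 0.01
finger_force: 30.0
```

```bash
python3 - <<'E'
from h import *
import pickle
o=robot.get_obs();print(o['tool_pos'],o['ee_rot'],o['time'],o['width'],o['wrist_force'])
p=proj('wrist',[[.574,-.035,.1],[.575,.06,.1],[.455,-.03,.185]]);print(p)
pickle.dump(eyes.get_calibration('wrist'),open('w4.pkl','wb'))
snap('wrist','w4.png',(160,40,420,240),3)
E
```

```text
[ 0.49027971 -0.0455126   0.29207627] [ 3.14126190e+00  1.75216110e-03 -1.66884688e-02] 5.6667 0.00999411022173435 [-0.33317403  0.04009551 -0.91596434]
[[311.50271673 116.17507926]
 [212.46409044 117.27798384]
 [303.85253742 274.36296847]]
```

View pics/w4.png

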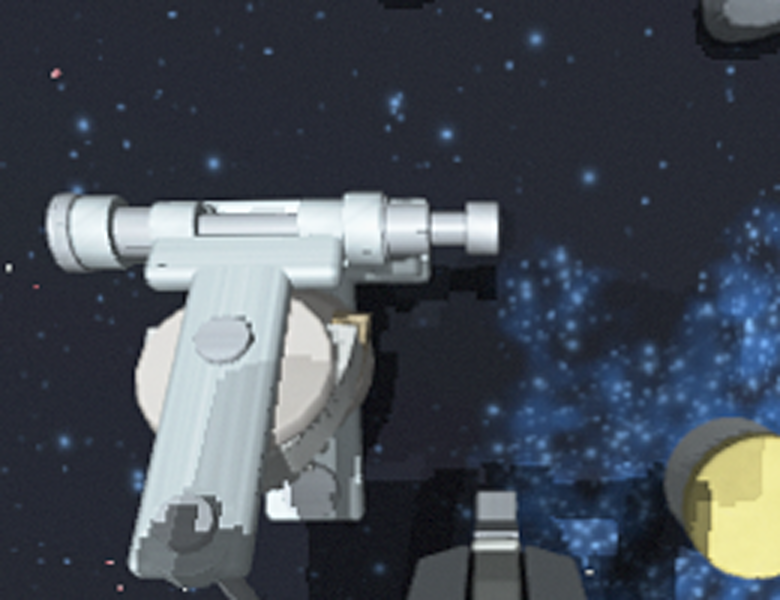

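The wrist picture shows the axle end with the groove between crop columns 430 and 467, and its axis at row 228. The clip is held at column 497.

```bash
python3 - <<'E'
from h import *
import pickle
c=pickle.load(open('w4.pkl','rb')); W=lambda x,y:(160+x/3,40+y/3)
for n,p in dict(gl=(430,228),gr=(467,228),g=(448.5,228),end=(498,228),post=(384,225),left=(131,236),step=(430,228)).items(): print(n,atz('',W(*p),.1,c).round(4))
A=lambda x,y:(215+(x-400)/4,165+(y-300)/4)
print(tri(ray('',W(448.5,228),c),ray('top',A(702.5,362))))
# clip jaw seen: centre columns at origin height, tool z .292-.1148
for y in(510,540): print('clip',atz('',W(497,y),.178,c).round(4), atz('',W(477,y),.178,c)[1]-atz('',W(517,y),.178,c)[1])
E
```

```text
gl [ 0.5743 -0.0272  0.1   ]
gr [ 0.5741 -0.039   0.1   ]
g [ 0.5742 -0.0331  0.1   ]
end [ 0.5739 -0.0488  0.1   ]
post [ 0.5755 -0.0127  0.1   ]
left [0.5739 0.0687 0.1   ]
step [ 0.5743 -0.0272  0.1   ]
(array([ 0.57514079, -0.03306434,  0.08747283]), [np.float64(0.0006989160699121027), np.float64(0.0006989160699120172)])
clip [ 0.5033 -0.0473  0.178 ] 0.009813588110555868
clip [ 0.4956 -0.0471  0.178 ] 0.009904163190519559
```

>>> {"method": "carry_out", "body": {"deltas": [{"dx":0.83,"dy":-0.15,"dz":0,"wx":0,"wy":0,"wz":0,"gripper":255},{"dx":0.83,"dy":-0.15,"dz":0,"wx":0,"wy":0,"wz":0,"gripper":255},{"dx":0.83,"dy":-0.15,"dz":0,"wx":0,"wy":0,"wz":0,"gripper":255},{"dx":0.83,"dy":-0.15,"dz":0,"wx":0,"wy":0,"wz":0,"gripper":255},{"dx":0.83,"dy":-0.15,"dz":0,"wx":0,"wy":0,"wz":0,"gripper":255},{"dx":0,"dy":0,"dz":0.7,"wx":0,"wy":0,"wz":0,"gripper":255},{"dx":0,"dy":0,"dz":0.7,"wx":0,"wy":0,"wz":0,"gripper":255},{"dx":0,"dy":0,"dz":0.4,"wx":0,"wy":0,"wz":0,"gripper":255},{"dx":0,"dy":0,"dz":0,"wx":0,"wy":0,"wz":0,"gripper":255},{"dx":0,"dy":0,"dz":0,"wx":0,"wy":0,"wz":0,"gripper":255},{"dx":0,"dy":0,"dz":0,"wx":0,"wy":0,"wz":0,"gripper":255}]}}

```text
time: 6.63
tool_pos: [0.5739, -0.0331, 0.258]
ee_rot: [3.141, -0.001, -0.02]
wrist_force: [-0.5, -0.1, 0.6]
width: 0.0096
finger_force: 30.0
```

```bash
python3 - <<'E'
from h import *
o=robot.get_obs();print(o['tool_pos'],o['ee_rot'],o['time'],o['wrist_force'])
x,y=o['tool_pos'][:2]
p=proj('wrist',[[.574,-.035,.1],[x,y,.13]]);print(p)
snap('wrist','w5.png',(200,120,440,300),2)
snap('scene','s5.png',(235,115,355,205),4)
a=cv2.imread('pics/w5.png');b=cv2.imread('pics/s5.png');b=np.vstack([b])[:240]
cv2.imwrite('pics/c5.png',np.vstack([a,b[:, :480]]))
E
```

```text
[ 0.57394456 -0.03314541  0.25801505] [ 3.14121656e+00 -1.17028936e-03 -2.00868264e-02] 6.6333 [-0.45597967 -0.07181545  0.64999196]
[[325.91624644 210.90991138]
 [323.66741668 221.40240325]]
```

View pics/c5.png

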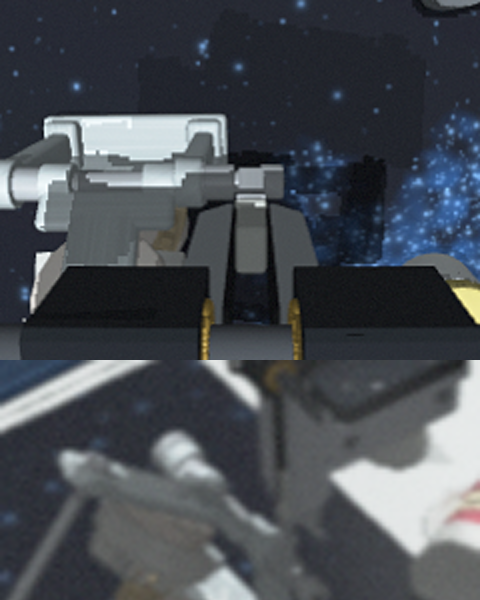

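```bash
python3 - <<'E'
from h import *
w=cv2.imread('pics/full_w5.png')[195:235,300:350]
cv2.imwrite('pics/c6.png',cv2.resize(w,None,fx=14,fy=14,interpolation=cv2.INTER_CUBIC))
f=lambda c,r:(300+c/14,195+r/14)
np.save('f.npy',[0])
for c in(330,390): print(atz('wrist',f(c,200),.1)[:2],atz('wrist',f(c,300),.143)[:2])
E
```

```text
[ 0.57573877 -0.03269111] [ 0.58220984 -0.03309001]
[ 0.57566351 -0.03655925] [ 0.58214769 -0.03628701]
```

View pics/c6.png

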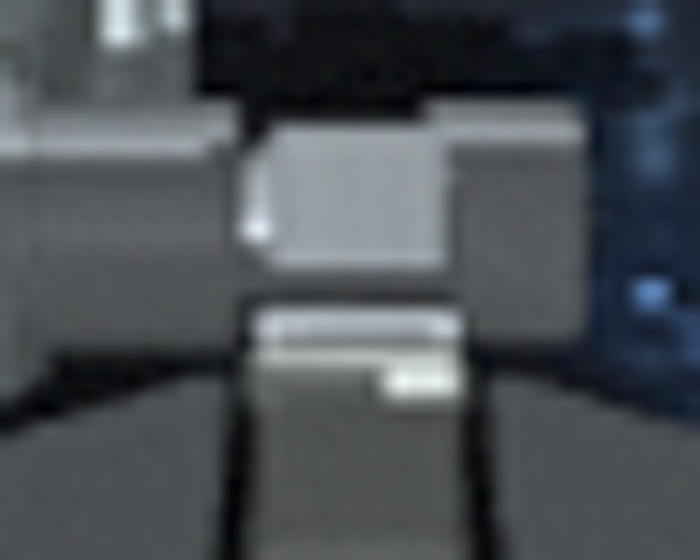

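Groove centre is at crop column 338 and the clip at 357, which puts the clip about 1 mm too far right. I'll correct that and descend to just above contact.

>>> {"method": "carry_out", "body": {"deltas": [{"dx":0,"dy":-0.045,"dz":0.4,"wx":0,"wy":0,"wz":0,"gripper":255},{"dx":0,"dy":0,"dz":0.4,"wx":0,"wy":0,"wz":0,"gripper":255},{"dx":0,"dy":0,"dz":0.4,"wx":0,"wy":0,"wz":0,"gripper":255},{"dx":0,"dy":0,"dz":0,"wx":0,"wy":0,"wz":0,"gripper":255},{"dx":0,"dy":0,"dz":0,"wx":0,"wy":0,"wz":0,"gripper":255}]}}

```text
time: 7.15
tool_pos: [0.5733, -0.0316, 0.2318]
ee_rot: [-3.141, 0.003, -0.019]
wrist_force: [0.1, -0.2, -0.2]
width: 0.0099
finger_force: 30.0
```

>>> {"method": "carry_out", "body": {"deltas": [{"dx":0,"dy":0,"dz":0.07,"wx":0,"wy":0,"wz":0,"gripper":255},{"dx":0,"dy":0,"dz":0.07,"wx":0,"wy":0,"wz":0,"gripper":255},{"dx":0,"dy":0,"dz":0,"wx":0,"wy":0,"wz":0,"gripper":255},{"dx":0,"dy":0,"dz":0,"wx":0,"wy":0,"wz":0,"gripper":255}]}}

```text
time: 7.48
tool_pos: [0.5739, -0.0317, 0.2307]
ee_rot: [3.141, -0.0, -0.02]
wrist_force: [0.4, -0.5, -0.1]
width: 0.0098
finger_force: 30.0
```

>>> {"method": "carry_out", "body": {"deltas": [{"dx":0,"dy":0,"dz":0.06,"wx":0,"wy":0,"wz":0,"gripper":255},{"dx":0,"dy":0,"dz":0.06,"wx":0,"wy":0,"wz":0,"gripper":255},{"dx":0,"dy":0,"dz":0,"wx":0,"wy":0,"wz":0,"gripper":255}]}}

```text
time: 7.73
tool_pos: [0.5738, -0.0317, 0.2278]
ee_rot: [3.142, 0.0, -0.02]
wrist_force: [-0.5, 0.2, -0.7]
width: 0.0097
finger_force: 30.0
```

>>> {"method": "carry_out", "body": {"deltas": [{"dx":0,"dy":0,"dz":0.05,"wx":0,"wy":0,"wz":0,"gripper":255},{"dx":0,"dy":0,"dz":0,"wx":0,"wy":0,"wz":0,"gripper":255}]}}

```text
time: 7.9
tool_pos: [0.5738, -0.0317, 0.2268]
ee_rot: [3.142, 0.0, -0.02]
wrist_force: [-0.1, -0.2, -0.9]
width: 0.0094
finger_force: 30.0
```

>>> {"method": "carry_out", "body": {"deltas": [{"dx":0,"dy":0,"dz":0.05,"wx":0,"wy":0,"wz":0,"gripper":255},{"dx":0,"dy":0,"dz":0,"wx":0,"wy":0,"wz":0,"gripper":255}]}}

```text
time: 8.07
tool_pos: [0.5738, -0.0317, 0.2259]
ee_rot: [3.142, 0.0, -0.02]
wrist_force: [0.2, 0.3, -0.6]
width: 0.0096
finger_force: 30.0
```

>>> {"method": "carry_out", "body": {"deltas": [{"dx":0,"dy":0,"dz":0.05,"wx":0,"wy":0,"wz":0,"gripper":255},{"dx":0,"dy":0,"dz":0,"wx":0,"wy":0,"wz":0,"gripper":255}]}}

```text
time: 8.23
tool_pos: [0.5738, -0.0317, 0.2249]
ee_rot: [3.142, 0.0, -0.02]
wrist_force: [0.4, -0.0, -0.7]
width: 0.0099
finger_force: 30.0
```

>>> {"method": "carry_out", "body": {"deltas": [{"dx":0,"dy":0,"dz":0.05,"wx":0,"wy":0,"wz":0,"gripper":255},{"dx":0,"dy":0,"dz":0,"wx":0,"wy":0,"wz":0,"gripper":255}]}}

```text
time: 8.4
tool_pos: [0.5738, -0.0317, 0.2239]
ee_rot: [3.142, 0.0, -0.02]
wrist_force: [0.0, 0.4, -0.1]
width: 0.0101
finger_force: 30.0
```

>>> {"method": "carry_out", "body": {"deltas": [{"dx":0,"dy":0,"dz":0.04,"wx":0,"wy":0,"wz":0,"gripper":255},{"dx":0,"dy":0,"dz":0,"wx":0,"wy":0,"wz":0,"gripper":255}]}}

```text
time: 8.57
tool_pos: [0.574, -0.0317, 0.2234]
ee_rot: [3.141, -0.001, -0.02]
wrist_force: [-0.1, 0.5, -1.9]
width: 0.0098
finger_force: 30.0
```

>>> {"method": "carry_out", "body": {"deltas": [{"dx":0,"dy":0,"dz":0.04,"wx":0,"wy":0,"wz":0,"gripper":255},{"dx":0,"dy":0,"dz":0,"wx":0,"wy":0,"wz":0,"gripper":255}]}}

```text
time: 8.73
tool_pos: [0.574, -0.0317, 0.2232]
ee_rot: [3.141, -0.001, -0.02]
wrist_force: [-0.5, -0.4, 2.8]
width: 0.0101
finger_force: 30.0
```

>>> {"method": "carry_out", "body": {"deltas": [{"dx":0,"dy":0,"dz":0.04,"wx":0,"wy":0,"wz":0,"gripper":255},{"dx":0,"dy":0,"dz":0,"wx":0,"wy":0,"wz":0,"gripper":255}]}}

```text
time: 8.9
tool_pos: [0.5741, -0.0318, 0.2229]
ee_rot: [3.141, -0.002, -0.02]
wrist_force: [-0.6, 0.1, 4.8]
width: 0.0099
finger_force: 30.0
```

>>> {"method": "carry_out", "body": {"deltas": [{"dx":0,"dy":0,"dz":0.03,"wx":0,"wy":0,"wz":0,"gripper":255},{"dx":0,"dy":0,"dz":0,"wx":0,"wy":0,"wz":0,"gripper":255}]}}

```text
time: 9.07
tool_pos: [0.5742, -0.0318, 0.2227]
ee_rot: [3.141, -0.002, -0.02]
wrist_force: [-1.4, -0.0, 6.1]
width: 0.01
finger_force: 30.0
```

The load rises at TCP z 0.223, which matches a clip seated over the groove (0.2228 expected, against 0.2278 on the full shaft). I'll press on in small steps.

>>> {"method": "carry_out", "body": {"deltas": [{"dx":0,"dy":0,"dz":0.04,"wx":0,"wy":0,"wz":0,"gripper":255},{"dx":0,"dy":0,"dz":0,"wx":0,"wy":0,"wz":0,"gripper":255}]}}

```text
time: 9.23
tool_pos: [0.5743, -0.0318, 0.2223]
ee_rot: [3.141, -0.003, -0.02]
wrist_force: [-0.7, -0.4, 7.1]
width: 0.0099
finger_force: 30.0
```

>>> {"method": "carry_out", "body": {"deltas": [{"dx":0,"dy":0,"dz":0.04,"wx":0,"wy":0,"wz":0,"gripper":255},{"dx":0,"dy":0,"dz":0,"wx":0,"wy":0,"wz":0,"gripper":255}]}}

```text
time: 9.4
tool_pos: [0.5743, -0.0318, 0.2219]
ee_rot: [3.141, -0.003, -0.02]
wrist_force: [-2.3, -0.1, 8.6]
width: 0.0097
finger_force: 30.0
```

>>> {"method": "carry_out", "body": {"deltas": [{"dx":0,"dy":0,"dz":0.04,"wx":0,"wy":0,"wz":0,"gripper":255},{"dx":0,"dy":0,"dz":0,"wx":0,"wy":0,"wz":0,"gripper":255}]}}

```text
time: 9.57
tool_pos: [0.5743, -0.0318, 0.2213]
ee_rot: [3.141, -0.003, -0.02]
wrist_force: [-2.4, 0.1, 9.0]
width: 0.0095
finger_force: 30.0
```

>>> {"method": "carry_out", "body": {"deltas": [{"dx":-0.04,"dy":0,"dz":0.04,"wx":0,"wy":0,"wz":0,"gripper":255},{"dx":0,"dy":0,"dz":0,"wx":0,"wy":0,"wz":0,"gripper":255}]}}

```text
time: 9.73
tool_pos: [0.5738, -0.0318, 0.2206]
ee_rot: [3.141, -0.004, -0.02]
wrist_force: [-1.6, -0.0, 7.8]
width: 0.0095
finger_force: 30.0
```

>>> {"method": "carry_out", "body": {"deltas": [{"dx":0,"dy":0,"dz":0.04,"wx":0,"wy":0,"wz":0,"gripper":255},{"dx":0,"dy":0,"dz":0,"wx":0,"wy":0,"wz":0,"gripper":255}]}}

```text
time: 9.9
tool_pos: [0.5738, -0.0319, 0.2197]
ee_rot: [3.141, -0.004, -0.02]
wrist_force: [-0.9, 0.9, 8.1]
width: 0.01
finger_force: 30.0
```

>>> {"method": "carry_out", "body": {"deltas": [{"dx":0,"dy":0,"dz":0.04,"wx":0,"wy":0,"wz":0,"gripper":255},{"dx":0,"dy":0,"dz":0,"wx":0,"wy":0,"wz":0,"gripper":255}]}}

```text
time: 10.07
tool_pos: [0.5738, -0.0319, 0.2184]
ee_rot: [3.141, -0.004, -0.02]
wrist_force: [-0.6, -0.2, 5.6]
width: 0.0098
finger_force: 30.0
```

The load is falling away as the jaws snap past. I'll continue until home.

>>> {"method": "carry_out", "body": {"deltas": [{"dx":0,"dy":0,"dz":0.04,"wx":0,"wy":0,"wz":0,"gripper":255},{"dx":0,"dy":0,"dz":0,"wx":0,"wy":0,"wz":0,"gripper":255}]}}

```text
time: 10.23
tool_pos: [0.5736, -0.0319, 0.2162]
ee_rot: [3.141, -0.002, -0.02]
wrist_force: [1.0, -1.1, 1.5]
width: 0.0095
finger_force: 30.0
```

>>> {"method": "carry_out", "body": {"deltas": [{"dx":0,"dy":0,"dz":0.04,"wx":0,"wy":0,"wz":0,"gripper":255},{"dx":0,"dy":0,"dz":0,"wx":0,"wy":0,"wz":0,"gripper":255}]}}

```text
time: 10.4
tool_pos: [0.5736, -0.0318, 0.2146]
ee_rot: [3.141, -0.002, -0.02]
wrist_force: [1.2, 0.3, 0.6]
width: 0.0097
finger_force: 30.0
```

>>> {"method": "carry_out", "body": {"deltas": [{"dx":0,"dy":0,"dz":0.04,"wx":0,"wy":0,"wz":0,"gripper":255},{"dx":0,"dy":0,"dz":0,"wx":0,"wy":0,"wz":0,"gripper":255}]}}

```text
time: 10.57
tool_pos: [0.5736, -0.0318, 0.2146]
ee_rot: [3.141, -0.002, -0.02]
wrist_force: [1.9, 0.6, 4.1]
width: 0.0095
finger_force: 30.0
```

>>> {"method": "carry_out", "body": {"deltas": [{"dx":0.03,"dy":0,"dz":0.05,"wx":0,"wy":0,"wz":0,"gripper":255},{"dx":0,"dy":0,"dz":0,"wx":0,"wy":0,"wz":0,"gripper":255},{"dx":0,"dy":0,"dz":0,"wx":0,"wy":0,"wz":0,"gripper":255}]}}

```text
time: 10.82
tool_pos: [0.5737, -0.0318, 0.2145]
ee_rot: [3.141, -0.001, -0.02]
wrist_force: [-0.6, 0.1, 8.1]
width: 0.01
finger_force: 30.0
```

>>> {"method": "carry_out", "body": {"deltas": [{"dx":0,"dy":0,"dz":0,"wx":0,"wy":0,"wz":0,"gripper":215},{"dx":0,"dy":0,"dz":0,"wx":0,"wy":0,"wz":0,"gripper":190},{"dx":0,"dy":0,"dz":0,"wx":0,"wy":0,"wz":0,"gripper":170},{"dx":0,"dy":0,"dz":0,"wx":0,"wy":0,"wz":0,"gripper":170},{"dx":0,"dy":0,"dz":0,"wx":0,"wy":0,"wz":0,"gripper":170}]}}

```text
time: 11.23
tool_pos: [0.5732, -0.0317, 0.2119]
ee_rot: [-3.141, 0.002, -0.02]
wrist_force: [-0.2, 0.2, 0.5]
width: 0.031
finger_force: 0.0
```

Home with 8 N and released. I'll rise, back off and look.

>>> {"method": "carry_out", "body": {"deltas": [{"dx":0,"dy":0,"dz":-0.5,"wx":0,"wy":0,"wz":0,"gripper":170},{"dx":0,"dy":0,"dz":-0.9,"wx":0,"wy":0,"wz":0,"gripper":170},{"dx":0,"dy":0,"dz":-0.9,"wx":0,"wy":0,"wz":0,"gripper":170},{"dx":0,"dy":0,"dz":-0.9,"wx":0,"wy":0,"wz":0,"gripper":170},{"dx":0,"dy":0,"dz":-0.9,"wx":0,"wy":0,"wz":0,"gripper":255},{"dx":-0.8,"dy":0,"dz":-0.5,"wx":0,"wy":0,"wz":0,"gripper":255},{"dx":-0.9,"dy":0,"dz":0,"wx":0,"wy":0,"wz":0,"gripper":255},{"dx":-0.9,"dy":0,"dz":0,"wx":0,"wy":0,"wz":0,"gripper":255},{"dx":-0.9,"dy":0,"dz":0,"wx":0,"wy":0,"wz":0,"gripper":255},{"dx":-0.9,"dy":0,"dz":0,"wx":0,"wy":0,"wz":0,"gripper":255},{"dx":0,"dy":0,"dz":0,"wx":0,"wy":0,"wz":0,"gripper":255},{"dx":0,"dy":0,"dz":0,"wx":0,"wy":0,"wz":0,"gripper":255}]}}

```text
time: 12.23
tool_pos: [0.4856, -0.03, 0.3059]
ee_rot: [3.141, -0.002, -0.02]
wrist_force: [-0.1, -0.6, -0.8]
width: -0.0001
finger_force: 0.0
```

```bash
python3 - <<'E'
from h import *
import pickle
o=robot.get_obs();print(o['tool_pos'],o['ee_rot'],o['time'],o['width'])
p=proj('wrist',[[.574,-.033,.1],[.574,-.033,.137]]);print(p)
pickle.dump(eyes.get_calibration('wrist'),open('w7.pkl','wb'))
snap('wrist','w7.png',(190,60,390,210),4)
E
```

```text
[ 0.48556371 -0.02997445  0.30592495] [ 3.14128967e+00 -2.24050716e-03 -1.97604003e-02] 12.2333 -0.00011649371721398315
[[325.31174526 112.71823722]
 [325.30774378 109.69405805]]
```

View pics/w7.png

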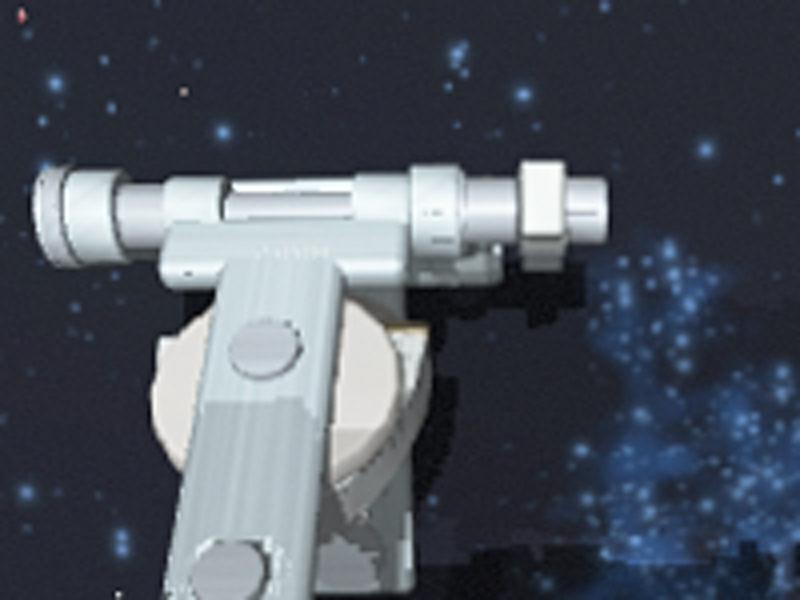

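The clip sits square in the groove at crop (543,215). The arm's knobs are at (265,348) and (228,572). I'll triangulate the knobs to get the arm's pose.

```bash
python3 - <<'E'
from h import *
import pickle
c=pickle.load(open('w7.pkl','rb')); c4=pickle.load(open('w4.pkl','rb'))
W=lambda x,y:(190+x/4,60+y/4);V=lambda x,y:(160+x/3,40+y/3);A=lambda x,y:(215+(x-400)/4,165+(y-300)/4)
for a,b,q in(((265,348),(223,338),(550,420)),((228,572),(188,522),(533,510))):
    X,e=tri(ray('',W(*a),c),ray('top',A(*q)));d=X-[.5742,0,.1];print(X.round(4),np.round(e,4),np.hypot(d[0],d[2]),np.arctan2(d[2],-d[0]))
print([atz('',W(x,225),.1,c).round(4) for x in(160,405,460,521,566)])
E
```

```text
[0.5431 0.031  0.1307] [0. 0.] 0.04374011239956528 0.7784321759732036
[0.5006 0.0311 0.173 ] [0.0004 0.0004] 0.10362162791081361 0.7813388270239259
[array([0.5728, 0.0629, 0.1   ]), array([0.5713, 0.0012, 0.1   ]), array([ 0.571 , -0.0126,  0.1   ]), array([ 0.5707, -0.0279,  0.1   ]), array([ 0.5705, -0.0391,  0.1   ])]
```

>>> {"method": "carry_out", "body": {"deltas": [{"dx":0.39,"dy":-0.77,"dz":0,"wx":0,"wy":0,"wz":0,"gripper":255},{"dx":0.39,"dy":-0.77,"dz":0,"wx":0,"wy":0,"wz":0,"gripper":255},{"dx":0.39,"dy":-0.77,"dz":0,"wx":0,"wy":0,"wz":0,"gripper":255},{"dx":0.39,"dy":-0.77,"dz":0,"wx":0,"wy":0,"wz":0,"gripper":255},{"dx":0,"dy":0,"dz":0.7,"wx":0,"wy":0,"wz":0,"gripper":255},{"dx":0,"dy":0,"dz":0.7,"wx":0,"wy":0,"wz":0,"gripper":255},{"dx":0,"dy":0,"dz":0.2,"wx":0,"wy":0,"wz":0,"gripper":255},{"dx":0,"dy":0,"dz":0,"wx":0,"wy":0,"wz":0,"gripper":255},{"dx":0,"dy":0,"dz":0,"wx":0,"wy":0,"wz":0,"gripper":255}]}}

```text
time: 13.03
tool_pos: [0.5186, 0.0309, 0.2728]
ee_rot: [3.142, 0.0, -0.02]
wrist_force: [0.3, 0.7, 0.5]
width: 0.0004
finger_force: 0.0
```

>>> {"method": "carry_out", "body": {"deltas": [{"dx":0,"dy":0,"dz":0.2,"wx":0,"wy":0,"wz":0,"gripper":255},{"dx":0,"dy":0,"dz":0.2,"wx":0,"wy":0,"wz":0,"gripper":255},{"dx":0,"dy":0,"dz":0,"wx":0,"wy":0,"wz":0,"gripper":255}]}}

```text
time: 13.28
tool_pos: [0.518, 0.0308, 0.2645]
ee_rot: [3.142, 0.0, -0.02]
wrist_force: [1.0, 1.2, 0.5]
width: 0.0002
finger_force: 0.2
```

>>> {"method": "carry_out", "body": {"deltas": [{"dx":0,"dy":0,"dz":0.15,"wx":0,"wy":0,"wz":0,"gripper":255},{"dx":0,"dy":0,"dz":0.15,"wx":0,"wy":0,"wz":0,"gripper":255},{"dx":0,"dy":0,"dz":0.1,"wx":0,"wy":0,"wz":0,"gripper":255}]}}

```text
time: 13.53
tool_pos: [0.5184, 0.0309, 0.2576]
ee_rot: [3.141, -0.002, -0.02]
wrist_force: [-0.2, -0.1, 4.1]
width: 0.0006
finger_force: 1.5
```

>>> {"method": "carry_out", "body": {"deltas": [{"dx":-0.06,"dy":0,"dz":0.1,"wx":0,"wy":0,"wz":0,"gripper":255},{"dx":-0.06,"dy":0,"dz":0.1,"wx":0,"wy":0,"wz":0,"gripper":255},{"dx":-0.06,"dy":0,"dz":0.1,"wx":0,"wy":0,"wz":0,"gripper":255}]}}

```text
time: 13.78
tool_pos: [0.5143, 0.031, 0.251]
ee_rot: [3.141, -0.0, -0.02]
wrist_force: [-0.6, -0.3, 2.9]
width: 0.0004
finger_force: 1.5
```

>>> {"method": "carry_out", "body": {"deltas": [{"dx":-0.1,"dy":0,"dz":0.2,"wx":0,"wy":0,"wz":0,"gripper":255},{"dx":-0.1,"dy":0,"dz":0.2,"wx":0,"wy":0,"wz":0,"gripper":255},{"dx":-0.1,"dy":0,"dz":0.2,"wx":0,"wy":0,"wz":0,"gripper":255},{"dx":-0.1,"dy":0,"dz":0.2,"wx":0,"wy":0,"wz":0,"gripper":255},{"dx":-0.1,"dy":0,"dz":0.2,"wx":0,"wy":0,"wz":0,"gripper":255},{"dx":0,"dy":0,"dz":0,"wx":0,"wy":0,"wz":0,"gripper":255}]}}

```text
time: 14.28
tool_pos: [0.5036, 0.0312, 0.2293]
ee_rot: [3.141, 0.002, -0.02]
wrist_force: [-0.0, 0.1, 0.8]
width: 0.0002
finger_force: 0.4
```

>>> {"method": "carry_out", "body": {"deltas": [{"dx":-0.06,"dy":0,"dz":0.2,"wx":0,"wy":0,"wz":0,"gripper":255},{"dx":-0.06,"dy":0,"dz":0.2,"wx":0,"wy":0,"wz":0,"gripper":255},{"dx":-0.06,"dy":0,"dz":0.2,"wx":0,"wy":0,"wz":0,"gripper":255},{"dx":-0.06,"dy":0,"dz":0.2,"wx":0,"wy":0,"wz":0,"gripper":255},{"dx":0,"dy":0,"dz":0.2,"wx":0,"wy":0,"wz":0,"gripper":255},{"dx":0,"dy":0,"dz":0,"wx":0,"wy":0,"wz":0,"gripper":255}]}}

```text
time: 14.78
tool_pos: [0.4992, 0.0314, 0.2095]
ee_rot: [3.142, 0.002, -0.02]
wrist_force: [-0.1, 0.3, -0.2]
width: 0.0003
finger_force: 0.2
```

>>> {"method": "carry_out", "body": {"deltas": [{"dx":0,"dy":0,"dz":0.15,"wx":0,"wy":0,"wz":0,"gripper":255},{"dx":0,"dy":0,"dz":0.1,"wx":0,"wy":0,"wz":0,"gripper":255},{"dx":0,"dy":0,"dz":0,"wx":0,"wy":0,"wz":0,"gripper":255}]}}

```text
time: 15.03
tool_pos: [0.4995, 0.0314, 0.2052]
ee_rot: [-3.142, 0.001, -0.02]
wrist_force: [-0.9, 0.4, 0.1]
width: 0.0003
finger_force: 0.2
```

>>> {"method": "carry_out", "body": {"deltas": [{"dx":0,"dy":0,"dz":0.1,"wx":0,"wy":0,"wz":0,"gripper":255},{"dx":0,"dy":0,"dz":0,"wx":0,"wy":0,"wz":0,"gripper":255}]}}

```text
time: 15.2
tool_pos: [0.4997, 0.0314, 0.2035]
ee_rot: [3.142, 0.0, -0.02]
wrist_force: [-0.1, -0.1, 0.9]
width: 0.0005
finger_force: 0.4
```

>>> {"method": "carry_out", "body": {"deltas": [{"dx":0,"dy":0,"dz":0.06,"wx":0,"wy":0,"wz":0,"gripper":255},{"dx":0,"dy":0,"dz":0,"wx":0,"wy":0,"wz":0,"gripper":255}]}}

```text
time: 15.37
tool_pos: [0.4997, 0.0314, 0.2028]
ee_rot: [3.142, -0.0, -0.02]
wrist_force: [-0.6, 0.5, 2.8]
width: 0.0007
finger_force: 1.1
```

>>> {"method": "carry_out", "body": {"deltas": [{"dx":0,"dy":0,"dz":0.08,"wx":0,"wy":0,"wz":0,"gripper":255},{"dx":0,"dy":0,"dz":0,"wx":0,"wy":0,"wz":0,"gripper":255}]}}

```text
time: 15.53
tool_pos: [0.4997, 0.0314, 0.2026]
ee_rot: [3.142, -0.001, -0.02]
wrist_force: [-4.3, 0.6, 9.0]
width: 0.0001
finger_force: 4.2
```

>>> {"method": "carry_out", "body": {"deltas": [{"dx":0,"dy":0,"dz":0.08,"wx":0,"wy":0,"wz":0,"gripper":255},{"dx":0,"dy":0,"dz":0,"wx":0,"wy":0,"wz":0,"gripper":255}]}}

```text
time: 15.7
tool_pos: [0.4997, 0.0314, 0.2024]
ee_rot: [3.141, -0.001, -0.019]
wrist_force: [-6.1, 0.4, 14.2]
width: 0.0005
finger_force: 6.9
```

>>> {"method": "carry_out", "body": {"deltas": [{"dx":0,"dy":0,"dz":0.08,"wx":0,"wy":0,"wz":0,"gripper":255},{"dx":0,"dy":0,"dz":0,"wx":0,"wy":0,"wz":0,"gripper":255}]}}

```text
time: 15.87
tool_pos: [0.4997, 0.0314, 0.2022]
ee_rot: [3.141, -0.002, -0.019]
wrist_force: [-8.9, 0.9, 18.9]
width: 0.0003
finger_force: 9.6
```

Firm stop at the expected height (0.2024) with 19 N. I'll hold briefly, withdraw and check.

>>> {"method": "carry_out", "body": {"deltas": [{"dx":0,"dy":0,"dz":0,"wx":0,"wy":0,"wz":0,"gripper":255},{"dx":0,"dy":0,"dz":0,"wx":0,"wy":0,"wz":0,"gripper":255},{"dx":0,"dy":0,"dz":-0.3,"wx":0,"wy":0,"wz":0,"gripper":255},{"dx":0,"dy":0,"dz":-0.8,"wx":0,"wy":0,"wz":0,"gripper":255},{"dx":0,"dy":0,"dz":-0.9,"wx":0,"wy":0,"wz":0,"gripper":255},{"dx":0,"dy":0,"dz":-0.9,"wx":0,"wy":0,"wz":0,"gripper":255},{"dx":0,"dy":0,"dz":-0.9,"wx":0,"wy":0,"wz":0,"gripper":255},{"dx":-0.6,"dy":0,"dz":-0.9,"wx":0,"wy":0,"wz":0,"gripper":255},{"dx":-0.9,"dy":0,"dz":0,"wx":0,"wy":0,"wz":0,"gripper":255},{"dx":-0.9,"dy":0,"dz":0,"wx":0,"wy":0,"wz":0,"gripper":255},{"dx":0,"dy":0,"dz":0,"wx":0,"wy":0,"wz":0,"gripper":255},{"dx":0,"dy":0,"dz":0,"wx":0,"wy":0,"wz":0,"gripper":255},{"dx":0,"dy":0,"dz":0,"wx":0,"wy":0,"wz":0,"gripper":255}]}}

```text
time: 16.95
tool_pos: [0.4522, 0.0322, 0.2915]
ee_rot: [3.142, -0.001, -0.02]
wrist_force: [0.2, -0.4, -0.6]
width: 0.0007
finger_force: 0.0
```

```bash
python3 - <<'E'
from h import *
o=robot.get_obs();print(o['tool_pos'],o['time'],o['wrist_force'])
print(proj('wrist',[[.574,-.033,.1],[.496,.031,.1055]]))
snap('wrist','w8.png',(200,0,440,180),3)
E
```

```text
[0.45219886 0.03222496 0.29148481] 16.95 [ 0.15034435 -0.43208208 -0.60730249]
[[392.10578044  72.51777219]
 [324.4296973  159.13033331]]
```

View pics/w8.png

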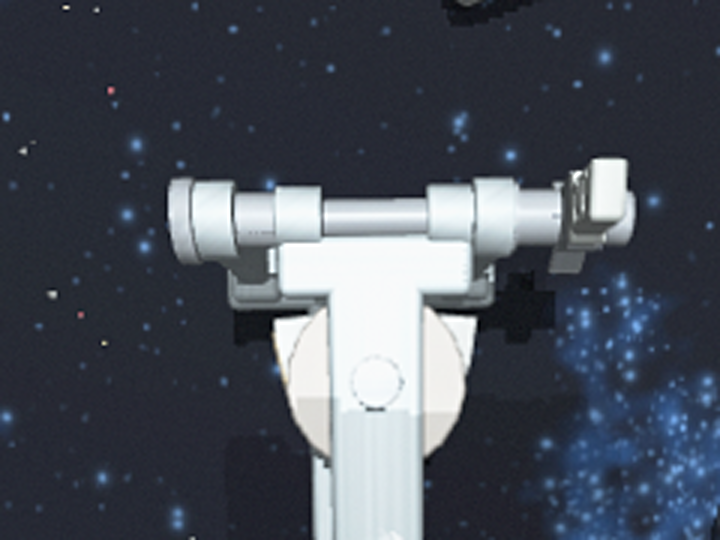

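The picture shows the arm level and straight, with the clip still upright in the groove at crop (600,200). The robot is clear, so I'll hand in.

```bash
python3 -c "
from bench import robot
print(robot.close_job())"
```

```text
the job is handed in; nothing more can be done
None
```

The clip is snapped home in the axle's groove, the upper arm is pressed closed against its stop, and the job was handed in at about 17 s with the robot clear; no verdict came back.

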